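# Sort clarinet bells and barrels into their trays

### The arm

A 6-joint arm with a two-finger parallel gripper is mounted at the origin on the work surface. World frame = base frame: x ahead of the robot, y to its left, z up, the work surface at z = 0. Lengths are in m, angles in rad, forces in N, time in s.
With the tool pointing down it reaches from about 0.225 to 0.875 m from the base axis. Payload 3.4 kg.
Tool frame: the origin (TCP) lies on the mounting face of the last link; the fingertips stand ctrl.finger_overhang ahead of it and the grasp point (between the pads) lies 155 mm ahead of it (ctrl.finger_overhang is the distance from the TCP to the fingertips, in m); y points along the fingers, z is the direction in which the jaws open and shut, and the axes are right-handed (so a half turn about y gives the same grasp; the last joint's range is limited). The gripper opens to 85 mm and grips with 20 to 120 N. Pads are 22 mm wide; open, the fingers measure 114 mm over their backs; the gripper's body (76 mm by 85 mm) begins 54 mm behind the grasp point. The pads swing forward as they close: fully open they stand 13 mm farther back than shut.
Start: joints at [-1.226, 0.276, 1.505, -0, 1.361, -0.121], TCP at [0.258, -0.514, 0.405] pointing down, gripper open.
Joint ranges: [-2.89, 2.89], [-0.75, 2.08], [0.22, 2.7], [-1.18, 4.32], [0.11, 2.71], [-2.7, 2.7]. Speed limits (rad/s): [2.57, 2.57, 3.14, 3.14, 3.14, 3.14].

### API

Orientations are given as a unit quaternion [x, y, z, w].
In Python, from cell import telemetry, cams, ctrl gives the robot as it stands.
- The arm moves only by the tool play_rows, never from a script. Its argument "plan" is a list of rows, each an object with "jaw": the closure, from -1 (fully open) to 1 (shut); "travel": the shift along the world's x, y, z in mm, a list of three; "delta_rot": the turn, a rotation vector about the world's x, y, z in degrees, a list of three. A call has 1 to 8 rows; each row is the pose to reach, as a shift and turn from the pose commanded when the call began; what a row does not reach only later rows make up. A row lasts 1/10 s, in which the tool goes at most 50 mm and 8.59 degrees, less where a joint would pass 70% of its speed; a pose out of reach is approached as far as the arm can. A call with a gripper value outside its range is refused whole. The fingers move at their own pace and stop on an object; "newtons" is the grip in N (left out, the last holds). Time passes only in rows, so rows that repeat a pose let the fingers close. It gives the time, the measured TCP pose, the force and the opening at its end, in the units of the state.
- telemetry.sense(): the state, without advancing time (a new reading comes with each control period).
- cams.snapshot(name): name is "side" or "top" or "wrist"; returns a dict with "color" (420x560x3 uint8, red, green, blue), "fov_y" (degrees; the focal length in pixels is half the picture's height over the tangent of half this angle, whatever the lens; pixels are square), "cx", "cy" (the principal point, pixels), "k1" (the pictures are not rectified: a ray, as slopes to the right and down, at radius r is drawn at 1 + k1 r^2 times it, then the intrinsics apply), "rvec" (rotation vector, rad) and "tvec" (3), from world to camera coordinates, as OpenCV has them; the wrist camera has in their place "tool_from_camera" (4x4, takes a point from camera to tool coordinates, whose origin is the TCP and whose axes are the tool frame's). Camera axes: x right, y down, z forward; pixel columns grow to the right and rows downward; lengths in m; the calibration is good to about 2 mm. A picture is of the moment at which its call begins: read the wrist's pose just before it. There is no depth.
- ctrl.hand_in(): hands the job in, once; it reports no verdict.
The state is a dict: "time": time; "joint_pos": joint angles; "joint_vel": joint speeds; "effort": joint torques, N m; "position": TCP position; "ee_rot": TCP orientation; "contact_force": force on the tool from outside, world axes, zero at the start; "wrist_torque": the same for the moment, N m; "gripper_width": finger opening in m.
Only numpy, scipy, OpenCV 4.12 (cv2) and the standard library are available. Lean on these libraries where they do the work, as an engineer would, in place of code of your own. Each camera call takes 0.05 s, during which the arm holds its last target. There are 200 camera calls.

### The job

Sort the four loose clarinet parts standing on the bench: stand both flared bells, mouth down, flat on the floor of the plain undivided tray, and stand both short barrels in the tray with pockets, one to each empty pocket, leaving the third barrel in its pocket. Set every part down gently rather than dropping it, and leave the tin and the brush where they are.

Things in the scene. Friction and masses are not known exactly. Their poses are not given: they have to be found in the camera images.
- bell_a: First clarinet bell of dark wood, loose, standing on its wide mouth: 100 high, mouth 78 across at the bottom, flaring in to a stem 39 across at height 70, then a straight collar 41 across from height 76 to the top, with a black bore mark on top. Origin: centre of the underside; z up along its axis. About 110 g.
- bell_b: Second clarinet bell of dark wood, loose, standing on its wide mouth: 100 high, mouth 78 across at the bottom, flaring in to a stem 39 across at height 70, then a straight collar 41 across from height 76 to the top, with a black bore mark on top. Origin: centre of the underside; z up along its axis. About 110 g.
- barrel_a: First clarinet barrel of dark wood, loose, standing on end: a plain slightly bulged cylinder 66 high, 35 across at mid-height, 31 at the ends, black bore mark on top. Origin: centre of the underside; z up along its axis. About 55 g.
- barrel_b: Second clarinet barrel of dark wood, loose, standing on end: a plain slightly bulged cylinder 66 high, 35 across at mid-height, 31 at the ends, black bore mark on top. Origin: centre of the underside; z up along its axis. About 55 g.
- barrel_done: A third barrel, same as the others, loose, already standing in pocket2 of the pocket tray (its origin 5 above the bench). It stays there.
- bell_tray: Plain, undivided open white plastic tray fixed to the bench, 205 (its x) by 120 (its y), walls 5 thick, 30 high over all, inner floor 5 above the bench; holds two bells side by side along its x, for instance at x = +48 and -48. Origin: centre of the underside; x along its long side.
- pocket_tray: Narrow white plastic tray fixed to the bench, 175 (its x) by 62 (its y), 30 high, with three square pockets about 52 by 52 in a row along its x, 5 mm walls between, inner floor 5 above the bench. Origin: centre of the underside; x along its long side, pointing roughly away from the robot.
- pocket0 (a point): Centre of the floor of the pocket nearest the robot (pocket_tray x = -57), 25 below the rim; empty at the start. Axes as the tray's.
- pocket1 (a point): Centre of the floor of the middle pocket, 25 below the rim; empty at the start.
- pocket2 (a point): Centre of the floor of the pocket farthest from the robot (pocket_tray x = +57), 25 below the rim; holds barrel_done.
- grease_tin: Bystander: round tin 60 across, 55 high, beyond the parts. Origin: centre of the underside.
- brush: Bystander: bench brush about 180 long lying flat beyond the parts. Origin: on the underside, within its length.

How it is judged:
At the end, for the whole second after the job is handed in: Bells upright (0.12 rad), mouth down on the bell tray's floor (origin within 62 mm in x, 20 mm in y of its centre, under 10 mm up); loose barrels upright in pocket0 and pocket1, one each, third in pocket2 (within 17 mm of pocket centre, under 5 mm off its floor). All at rest (0.03 m/s) (angle between each of bell_a, bell_b, barrel_a, barrel_b, barrel_done's own z axis and vertical below 0.12 rad and linear speed of each of bell_a, bell_b, barrel_a, barrel_b, barrel_done below 0.03 m/s and x of bell_a in the frame of bell_tray between -0.062 and 0.062 m and y of bell_a in the frame of bell_tray between -0.02 and 0.02 m and z of each of bell_a, bell_b in the frame of bell_tray below 0.01 m and x of bell_b in the frame of bell_tray between -0.062 and 0.062 m and y of bell_b in the frame of bell_tray between -0.02 and 0.02 m and ((horizontal distance between barrel_a and pocket0 below 0.017 m and z of barrel_a in the frame of pocket0 below 0.005 m) or (horizontal distance between barrel_a and pocket1 below 0.017 m and z of barrel_a in the frame of pocket1 below 0.005 m)) and ((horizontal distance between barrel_b and pocket0 below 0.017 m and z of barrel_b in the frame of pocket0 below 0.005 m) or (horizontal distance between barrel_b and pocket1 below 0.017 m and z of barrel_b in the frame of pocket1 below 0.005 m)) and horizontal distance between barrel_done and pocket2 below 0.017 m and z of barrel_done in the frame of pocket2 below 0.005 m); the robot touches nothing.
It fails at once if a bell or barrel is dropped or knocked: it moves faster than 0.8 m/s (a fall of about 33 mm) without being held ((linear speed of bell_a above 0.8 m/s and contact force between bell_a and the fingers below 0.05 N) or (linear speed of bell_b above 0.8 m/s and contact force between bell_b and the fingers below 0.05 N) or (linear speed of barrel_a above 0.8 m/s and contact force between barrel_a and the fingers below 0.05 N) or (linear speed of barrel_b above 0.8 m/s and contact force between barrel_b and the fingers below 0.05 N)).
It fails at once if the grease tin or the brush is moved by more than 30 mm (distance of any of grease_tin, brush from where it was at the start of the episode above 0.03 m).
It also fails if it takes over 72 s, if anything falls off the work surface, if the arm or the gripper's body presses on something with over 40 N, if the wrist force passes 120 N, or if a joint passes its speed limit or range.

## Working session

There is one attempt and no reset: what is moved stays moved. The work goes in short steps, Python scripts to look and compute and a tool call to move; the robot and the scene stay as the last step left them, time stands still between calls to the robot, and variables do not carry over. Pictures are saved under pics/ and viewed, about 8 in all and at most 12, crops included, and the job is handed in when it is done.

Besides the shell and the picture viewer there is one more tool, called after "Call:" by a JSON object that holds its "name" and its "arguments". play_rows: Moves the arm, as the interface text tells. Its arguments: {"type":"object","properties":{"plan":{"type":"array","items":{"type":"object","properties":{"jaw":{"type":"number"},"travel":{"type":"array","items":{"type":"number"}},"delta_rot":{"type":"array","items":{"type":"number"}}}}},"newtons":{"type":"number"}},"required":["plan"]}

```bash
ls; mkdir -p pics; python3 - <<'E'
from cell import telemetry, cams, ctrl
import cv2
s=telemetry.sense(); print({k:s[k] for k in('time','position','ee_rot','gripper_width')}, ctrl.finger_overhang)
for n in('side','top'):
    d=cams.snapshot(n); cv2.imwrite(f'pics/{n}0.png',d['color'][:,:,::-1]); print(n,{k:v for k,v in d.items() if k!='color'})
E
```

```text
pics
{'time': 0.0, 'position': array([ 0.25818615, -0.51353551,  0.40382806]), 'ee_rot': array([-0.16328849,  0.68866789, -0.68735952,  0.16312662]), 'gripper_width': 0.08552393786423487} 0.1734
side {'fov_y': 51.74963784086424, 'cx': 284.2910629647499, 'cy': 217.1156433218165, 'k1': 0.00936254894126087, 'rvec': array([ 2.14162543, -0.31278734,  0.1319931 ]), 'tvec': array([-0.59064793,  0.14561373,  0.79810939])}
top {'fov_y': 50.831834792946196, 'cx': 274.0987338260242, 'cy': 209.56137152421942, 'k1': -0.09274888012170297, 'rvec': array([ 2.16259802, -2.06456929,  0.20972213]), 'tvec': array([-0.03621085,  0.61736063,  0.80353981])}
```

View pics/top0.png

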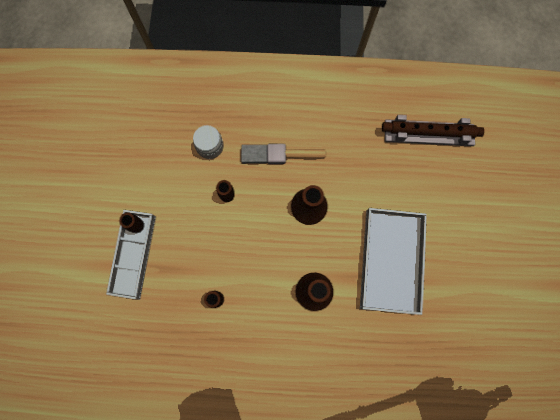

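View pics/side0.png

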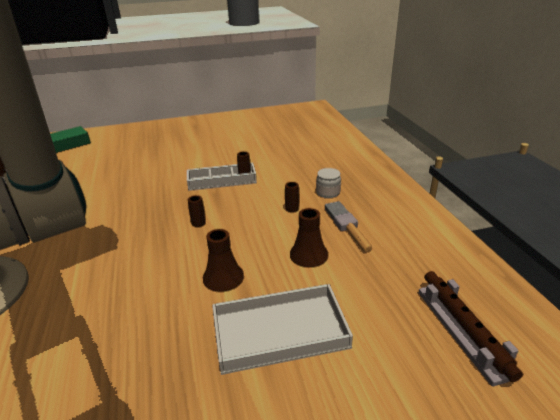

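```bash
cat > h.py <<'E'
import numpy as np, cv2
from scipy.optimize import minimize
def cal(d):
    f=210/np.tan(np.radians(d['fov_y']/2)); R=cv2.Rodrigues(d['rvec'])[0]; return f,R,np.array(d['tvec']),d
def proj(c,P):
    f,R,t,d=c; q=np.asarray(P)@R.T+t; s=q[:,:2]/q[:,2:]; s=s*(1+d['k1']*(s**2).sum(1,keepdims=True))
    return s*f+[d['cx'],d['cy']]
def unproj(c,uv,z):
    f,R,t,d=c; s0=(np.array(uv,float)-[d['cx'],d['cy']])/f; s=s0.copy()
    for _ in range(10): s=s0/(1+d['k1']*(s@s))
    r=R.T@np.r_[s,1]; o=-R.T@t; return (o+r*(z-o[2])/r[2])[:2]
A=np.linspace(0,2*np.pi,48,endpoint=False)
BELL=[(0,39),(10,36),(25,30),(40,25.5),(55,22),(70,19.5),(76,20.5),(100,20.5)]
BAR=[(0,15.5),(15,16.8),(33,17.5),(50,16.8),(66,15.5)]
S=4
def fill(m,p):
    cv2.fillConvexPoly(m,np.round((cv2.convexHull(p.astype(np.float32))[:,0]+.5)*S*16-8).astype(np.int32),255,shift=4)
def rev(c,prof,x,y,z0=0):
    m=np.zeros((420*S,560*S),np.uint8)
    ring=[proj(c,np.c_[x+r/1e3*np.cos(A),y+r/1e3*np.sin(A),0*A+z0+h/1e3]) for h,r in prof]
    for a,b in zip(ring,ring[1:]): fill(m,np.r_[a,b])
    return cv2.resize(m,(560,420),interpolation=cv2.INTER_AREA)/255.
def box(c,L,W,x,y,th,zs=(0,.03)):
    m=np.zeros((420*S,560*S),np.uint8); k=np.array([[cx*L/2,cy*W/2] for cx in(-1,1) for cy in(-1,1)])
    R=np.array([[np.cos(th),-np.sin(th)],[np.sin(th),np.cos(th)]]); k=k@R.T+[x,y]
    fill(m,proj(c,np.r_[np.c_[k,[zs[0]]*4],np.c_[k,[zs[1]]*4]]))
    return cv2.resize(m,(560,420),interpolation=cv2.INTER_AREA)/255.
def fit(render,mask,x0,step,ign=None):
    w=1 if ign is None else ~ign
    f=lambda p:(np.abs(render(*p)-mask)*w).sum()
    sx=np.array([x0]+[np.array(x0)+np.eye(len(x0))[i]*step[i] for i in range(len(x0))])
    r=minimize(f,x0,method='Nelder-Mead',options=dict(initial_simplex=sx,xatol=2e-4,fatol=.3)); return r.x,r.fun
E
cat > find.py <<'E'
from h import *; from cell import cams
import sys
g={'bell_a':((313,194),.1),'bell_b':((320,291),.1),'barrel_a':((224,186),.066),'barrel_b':((212,299),.066),'done':((127,220),.071)}
D={n:cams.snapshot(n) for n in('top','side')}; T=cal(D['top'])
for n,d in D.items():
    c=cal(d); im=d['color'].astype(int); hsv=cv2.cvtColor(d['color'],cv2.COLOR_RGB2HSV).astype(int)
    dark=im.max(2)<85; white=(hsv[...,1]<60)&(hsv[...,2]>75)
    cv2.imwrite(f'pics/mask_{n}.png',np.hstack([dark*255,white*255])[:, :].astype(np.uint8))
    for k,(uv,z) in g.items():
        x0=unproj(T,uv,z); prof=BELL if 'bell' in k else BAR; z0=.005 if k=='done' else 0
        near=cv2.dilate(rev(c,prof,*x0,z0),np.ones((25,25)))>0
        if k=='done' and n=='side': continue
        p,e=fit(lambda x,y:rev(c,prof,x,y,z0),dark&near,x0,(.008,.008)); print(n,k,p.round(4),'err',round(e),'area',int((dark&near).sum()))
    for k,uv,L,W,th in(('bell_tray',(394,261),.205,.12,0),('pocket_tray',(131,256),.175,.062,-.1)):
        x0=[*unproj(T,uv,.03),th]; near=cv2.dilate(box(c,L,W,*x0),np.ones((31,31)))>0
        ign=cv2.dilate(dark.astype(np.uint8),np.ones((5,5)))>0
        # tray x ~ world x
        p,e=fit(lambda *q:box(c,L,W,*q),white&near,x0,(.01,.01,.1),ign); print(n,k,p.round(4),'err',round(e),'area',int((white&near).sum()))
E
python3 find.py
```

```text
top bell_a [ 0.6415 -0.0788] err 48 area 1095
top bell_b [ 0.4654 -0.0953] err 41 area 1150
top barrel_a [0.6581 0.0949] err 27 area 301
top barrel_b [0.4406 0.1023] err 23 area 280
top done [0.583  0.2793] err 203 area 543
top bell_tray [ 0.5331 -0.2534 -0.0519] err 46 area 5555
top pocket_tray [ 0.5215  0.2801 -0.0944] err 24 area 2087
side bell_a [ 0.6435 -0.076 ] err 336 area 1737
side bell_b [ 0.4668 -0.092 ] err 191 area 1796
side barrel_a [0.6598 0.0979] err 261 area 609
side barrel_b [0.4425 0.1062] err 147 area 531
side bell_tray [ 0.5347 -0.2503 -0.0574] err 347 area 8522
side pocket_tray [ 0.5244  0.2874 -0.0674] err 120 area 1200
```

Call:
{"name": "play_rows", "arguments": {"plan": [{"jaw": -1, "travel": [208, 419.5, -84], "delta_rot": [0, 0, -29.7]}, {"jaw": -1, "travel": [208, 419.5, -84], "delta_rot": [0, 0, -29.7]}, {"jaw": -1, "travel": [208, 419.5, -84], "delta_rot": [0, 0, -29.7]}, {"jaw": -1, "travel": [208, 419.5, -84], "delta_rot": [0, 0, -29.7]}, {"jaw": -1, "travel": [208, 419.5, -84], "delta_rot": [0, 0, -29.7]}, {"jaw": -1, "travel": [208, 419.5, -84], "delta_rot": [0, 0, -29.7]}, {"jaw": -1, "travel": [208, 419.5, -84], "delta_rot": [0, 0, -29.7]}, {"jaw": -1, "travel": [208, 419.5, -84], "delta_rot": [0, 0, -29.7]}], "newtons": 40}}

```text
time: 1.0
position: [0.4323, -0.1619, 0.3345]
ee_rot: [-0.019, -0.707, 0.707, 0.018]
contact_force: [0.3, -0.0, -0.4]
gripper_width: 0.0856
```

Call:
{"name": "play_rows", "arguments": {"plan": [{"jaw": -1, "travel": [33.7, 68, -14.5]}, {"jaw": -1, "travel": [33.7, 68, -14.5]}, {"jaw": -1, "travel": [33.7, 68, -14.5]}, {"jaw": -1, "travel": [33.7, 68, -14.5]}, {"jaw": -1, "travel": [33.7, 68, -14.5]}]}}

```text
invalid input at $.plan[0]: expected keys jaw, travel, delta_rot
```

```bash
cat > w.py <<'E'
import sys; from h import *; from cell import cams,telemetry
from scipy.spatial.transform import Rotation
s=telemetry.sense(); d=dict(cams.snapshot('wrist')); cv2.imwrite(f'pics/{sys.argv[1]}.png',d['color'][:,:,::-1])
M=np.eye(4); M[:3,:3]=Rotation.from_quat(s['ee_rot']).as_matrix(); M[:3,3]=s['position']
C=np.linalg.inv(M@np.array(d['tool_from_camera'])); d['rvec']=cv2.Rodrigues(C[:3,:3])[0]; d['tvec']=C[:3,3]
c=cal(d); print(s['position'],'cam at',(M@np.array(d['tool_from_camera']))[:3,3].round(3))
k,x,y=sys.argv[2],float(sys.argv[3]),float(sys.argv[4]); h=.1 if k=='BELL' else .066
q=proj(c,[[x,y,h],[x+.02,y,h],[x,y+.02,h]]); print('predicted top centre,+20x,+20y px',q.round(0).tolist())
im=d['color'].copy()
for r,z in((.0205,.1),(.039,0)) if k=='BELL' else ((.0155,.066),(.0155,0)):
    cv2.polylines(im,[np.round(proj(c,np.c_[x+r*np.cos(A),y+r*np.sin(A),0*A+z])).astype(int)],True,(0,255,0),1)
cv2.imwrite(f'pics/{sys.argv[1]}.png',im[:,:,::-1])
E
python3 w.py w1 BELL .466 -.094
```

```text
[ 0.43226626 -0.16185481  0.33445872] cam at [ 0.506 -0.167  0.303]
predicted top centre,+20x,+20y px [[167.0, 189.0], [162.0, 157.0], [135.0, 190.0]]
```

View pics/w1.png

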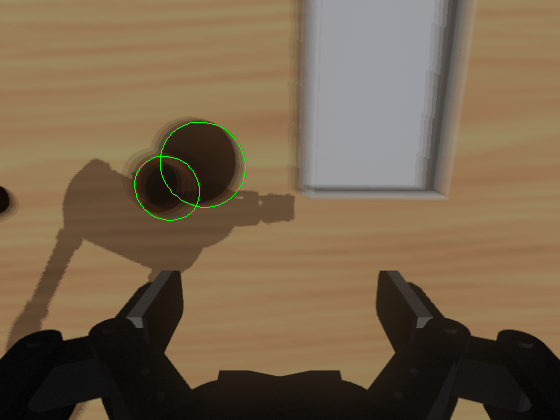

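The wrist picture shows the bell_b outline predicted from the top camera lying on the bell: bore about (162,186), predicted (167,189), within about 3 mm. Going on.

Call:
{"name": "play_rows", "arguments": {"plan": [{"jaw": -1, "travel": [33.5, 67.5, -15], "delta_rot": [0, 0, 0]}, {"jaw": -1, "travel": [33.5, 67.5, -15], "delta_rot": [0, 0, 0]}, {"jaw": -1, "travel": [33.5, 67.5, -15], "delta_rot": [0, 0, 0]}, {"jaw": -1, "travel": [33.5, 67.5, -15], "delta_rot": [0, 0, 0]}]}}

```text
time: 1.45
position: [0.4653, -0.0961, 0.3195]
ee_rot: [-0.018, -0.707, 0.707, 0.018]
contact_force: [-0.1, 0.1, -0.1]
gripper_width: 0.0854
```

```bash
python3 w.py w2 BELL .466 -.094
```

```text
[ 0.46531647 -0.09614802  0.31949288] cam at [ 0.539 -0.101  0.288]
predicted top centre,+20x,+20y px [[274.0, 241.0], [272.0, 209.0], [241.0, 243.0]]
```

View pics/w2.png

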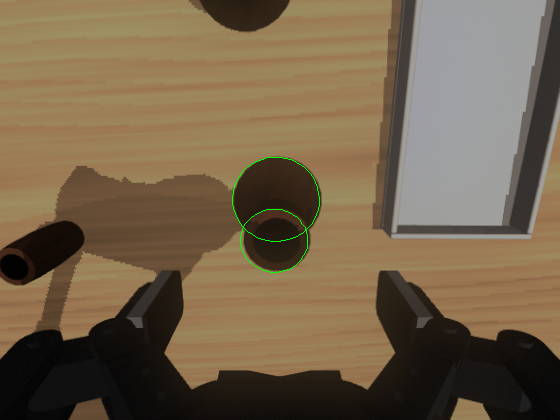

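The bell_b overlay is on the real part within about 1 mm (ring centre about (276,240), predicted (274,241)).

Call:
{"name": "play_rows", "arguments": {"plan": [{"jaw": -1, "travel": [0.5, 1, -40], "delta_rot": [0, 0, 0]}, {"jaw": -1, "travel": [0.5, 1, -76], "delta_rot": [0, 0, 0]}, {"jaw": -1, "travel": [0.5, 1, -76], "delta_rot": [0, 0, 0]}, {"jaw": 0, "travel": [0.5, 1, -76], "delta_rot": [0, 0, 0]}, {"jaw": 1, "travel": [0.5, 1, -76], "delta_rot": [0, 0, 0]}, {"jaw": 1, "travel": [0.5, 1, -76], "delta_rot": [0, 0, 0]}, {"jaw": 1, "travel": [0.5, 1, -76], "delta_rot": [0, 0, 0]}, {"jaw": 1, "travel": [0.5, 1, -76], "delta_rot": [0, 0, 0]}], "newtons": 40}}

```text
time: 2.3
position: [0.4666, -0.0955, 0.2454]
ee_rot: [-0.02, -0.706, 0.707, 0.017]
contact_force: [-0.6, 0.0, 5.9]
gripper_width: 0.0391
```

Call:
{"name": "play_rows", "arguments": {"plan": [{"jaw": -0.5, "travel": [0, 0, 0], "delta_rot": [0, 0, 0]}, {"jaw": -0.5, "travel": [0, 0, 0], "delta_rot": [0, 0, 0]}, {"jaw": -0.5, "travel": [0, 0, 7], "delta_rot": [0, 0, 0]}, {"jaw": 1, "travel": [0, 0, 7], "delta_rot": [0, 0, 0]}, {"jaw": 1, "travel": [0, 0, 7], "delta_rot": [0, 0, 0]}, {"jaw": 1, "travel": [0, 0, 7], "delta_rot": [0, 0, 0]}, {"jaw": 1, "travel": [0, 0, 7], "delta_rot": [0, 0, 0]}]}}

```text
time: 3.0
position: [0.4661, -0.0952, 0.2512]
ee_rot: [-0.019, -0.707, 0.707, 0.018]
contact_force: [0.3, 1.9, 7.0]
gripper_width: 0.0391
```

Call:
{"name": "play_rows", "arguments": {"plan": [{"jaw": 1, "travel": [0, 0, 10], "delta_rot": [0, 0, 0]}, {"jaw": 1, "travel": [0, 0, 30], "delta_rot": [0, 0, 0]}, {"jaw": 1, "travel": [0, 0, 60], "delta_rot": [0, 0, 0]}, {"jaw": 1, "travel": [0, 0, 60], "delta_rot": [0, 0, 0]}]}}

```text
time: 3.4
position: [0.4672, -0.0958, 0.3141]
ee_rot: [-0.021, -0.706, 0.708, 0.016]
contact_force: [1.0, 0.3, -1.2]
gripper_width: 0.039
```

```bash
python3 - <<'E'
from h import *; from cell import cams,telemetry
s=telemetry.sense(); print(s['position'],s['contact_force'],s['gripper_width'])
a=cams.snapshot('side')['color']; b=cams.snapshot('wrist')['color']
cv2.imwrite('pics/v3.png',cv2.resize(np.hstack([a[100:380,60:420],b[:280,100:460]]),(800,311))[:,:,::-1])
E
```

```text
[ 0.46717457 -0.09575372  0.31410905] [ 1.00937205  0.29461337 -1.23607371] 0.03896698105835321
```

View pics/v3.png

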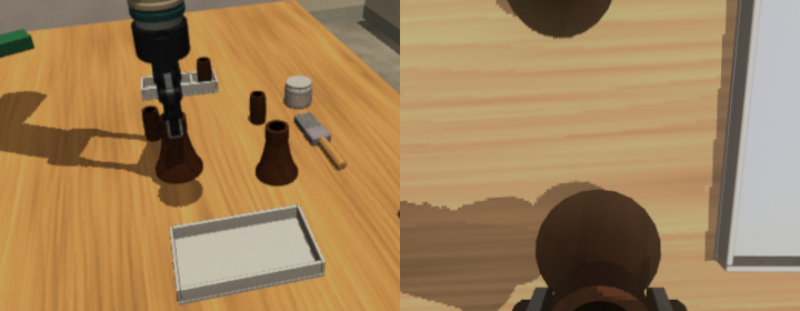

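Bell_b is held upright, about 60 mm off the bench. Moving over the tray.

Call:
{"name": "play_rows", "arguments": {"plan": [{"jaw": 1, "travel": [5, -40, 0], "delta_rot": [0, 0, 0]}, {"jaw": 1, "travel": [10, -80, 0], "delta_rot": [0, 0, 0]}, {"jaw": 1, "travel": [15, -120, 0], "delta_rot": [0, 0, 0]}, {"jaw": 1, "travel": [19, -153, 0], "delta_rot": [0, 0, 0]}, {"jaw": 1, "travel": [19, -153, -25], "delta_rot": [0, 0, 0]}, {"jaw": 1, "travel": [19, -153, -45], "delta_rot": [0, 0, 0]}, {"jaw": 1, "travel": [19, -153, -52], "delta_rot": [0, 0, 0]}, {"jaw": 1, "travel": [19, -153, -52], "delta_rot": [0, 0, 0]}]}}

```text
time: 4.3
position: [0.4841, -0.2479, 0.2574]
ee_rot: [0.017, 0.707, -0.706, -0.02]
contact_force: [0.3, -0.6, -1.0]
gripper_width: 0.0389
```

Call:
{"name": "play_rows", "arguments": {"plan": [{"jaw": 1, "travel": [0, 0, -1], "delta_rot": [0, 0, 0]}, {"jaw": 1, "travel": [0, 0, -2], "delta_rot": [0, 0, 0]}, {"jaw": 1, "travel": [0, 0, -2], "delta_rot": [0, 0, 0]}]}}

```text
time: 4.6
position: [0.4848, -0.2481, 0.2565]
ee_rot: [0.018, 0.707, -0.707, -0.019]
contact_force: [0.1, 0.6, -0.7]
gripper_width: 0.0395
```

Call:
{"name": "play_rows", "arguments": {"plan": [{"jaw": 1, "travel": [0, 0, -1], "delta_rot": [0, 0, 0]}, {"jaw": 1, "travel": [0, 0, -2], "delta_rot": [0, 0, 0]}, {"jaw": 1, "travel": [0, 0, -2.5], "delta_rot": [0, 0, 0]}, {"jaw": 1, "travel": [0, 0, -2.5], "delta_rot": [0, 0, 0]}]}}

```text
time: 5.0
position: [0.4849, -0.2479, 0.2562]
ee_rot: [-0.019, -0.707, 0.707, 0.018]
contact_force: [-2.5, 2.7, 10.2]
gripper_width: 0.0388
```

Call:
{"name": "play_rows", "arguments": {"plan": [{"jaw": 1, "travel": [0, 0, 1.2], "delta_rot": [0, 0, 0]}, {"jaw": -0.2, "travel": [0, 0, 1.2], "delta_rot": [0, 0, 0]}, {"jaw": -0.6, "travel": [0, 0, 1.2], "delta_rot": [0, 0, 0]}, {"jaw": -1, "travel": [0, 0, 1.2], "delta_rot": [0, 0, 0]}, {"jaw": -1, "travel": [0, 0, 1.2], "delta_rot": [0, 0, 0]}, {"jaw": -1, "travel": [0, 0, 20], "delta_rot": [0, 0, 0]}, {"jaw": -1, "travel": [0, 0, 50], "delta_rot": [0, 0, 0]}, {"jaw": -1, "travel": [0, 0, 72], "delta_rot": [0, 0, 0]}]}}

```text
time: 5.8
position: [0.485, -0.2484, 0.3272]
ee_rot: [-0.019, -0.707, 0.707, 0.018]
contact_force: [0.7, 0.3, -0.4]
gripper_width: 0.0851
```

Call:
{"name": "play_rows", "arguments": {"plan": [{"jaw": -1, "travel": [157, 169.5, 0], "delta_rot": [0, 0, 0]}, {"jaw": -1, "travel": [157, 169.5, 0], "delta_rot": [0, 0, 0]}, {"jaw": -1, "travel": [157, 169.5, 0], "delta_rot": [0, 0, 0]}, {"jaw": -1, "travel": [157, 169.5, 0], "delta_rot": [0, 0, 0]}, {"jaw": -1, "travel": [157, 169.5, 0], "delta_rot": [0, 0, 0]}, {"jaw": -1, "travel": [157, 169.5, 0], "delta_rot": [0, 0, 0]}, {"jaw": -1, "travel": [157, 169.5, 0], "delta_rot": [0, 0, 0]}]}}

```text
time: 6.5
position: [0.642, -0.0782, 0.3254]
ee_rot: [-0.017, -0.707, 0.707, 0.019]
contact_force: [-0.1, -0.3, 0.6]
gripper_width: 0.0849
```

```bash
python3 w.py w4 BELL .642 -.0785; sed 's/^g=.*/g={"bell_b":((404,283),.1)}/' find.py | sed "s/'top','side'/'top',/" > f2.py; python3 f2.py
```

```text
[ 0.64197931 -0.07816235  0.32543981] cam at [ 0.716 -0.083  0.294]
predicted top centre,+20x,+20y px [[278.0, 238.0], [276.0, 207.0], [246.0, 240.0]]
top bell_b [ 0.4787 -0.2721] err 1043 area 897
top bell_tray [ 0.5332 -0.2542 -0.0537] err 1452 area 2579
top pocket_tray [ 0.5216  0.2803 -0.0938] err 30 area 2181
```

View pics/w4.png

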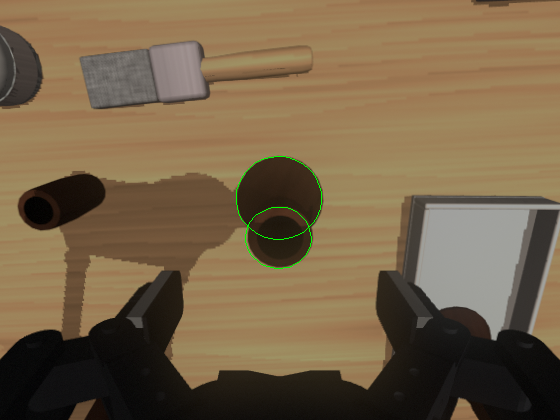

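The bell_a overlay is on the part (ring at about (279,238)). The top view is blocked by the arm this time. Descending and gripping.

Call:
{"name": "play_rows", "arguments": {"plan": [{"jaw": -1, "travel": [0, 0, -40], "delta_rot": [0, 0, 0]}, {"jaw": -1, "travel": [0, 0, -73], "delta_rot": [0, 0, 0]}, {"jaw": -1, "travel": [0, 0, -73], "delta_rot": [0, 0, 0]}, {"jaw": 0, "travel": [0, 0, -73], "delta_rot": [0, 0, 0]}, {"jaw": 1, "travel": [0, 0, -73], "delta_rot": [0, 0, 0]}, {"jaw": 1, "travel": [0, 0, -73], "delta_rot": [0, 0, 0]}, {"jaw": 1, "travel": [0, 0, -73], "delta_rot": [0, 0, 0]}, {"jaw": 1, "travel": [0, 0, -73], "delta_rot": [0, 0, 0]}]}}

```text
time: 7.4
position: [0.6425, -0.0788, 0.2554]
ee_rot: [-0.02, -0.706, 0.707, 0.017]
contact_force: [-0.2, 0.5, 6.7]
gripper_width: 0.039
```

Call:
{"name": "play_rows", "arguments": {"plan": [{"jaw": 1, "travel": [0, 0, 10], "delta_rot": [0, 0, 0]}, {"jaw": 1, "travel": [0, 0, 30], "delta_rot": [0, 0, 0]}, {"jaw": 1, "travel": [0, 0, 60], "delta_rot": [0, 0, 0]}, {"jaw": 1, "travel": [0, -40, 60], "delta_rot": [0, 0, 0]}, {"jaw": 1, "travel": [-15, -80, 60], "delta_rot": [0, 0, 0]}, {"jaw": 1, "travel": [-35, -120, 60], "delta_rot": [0, 0, 0]}, {"jaw": 1, "travel": [-60, -160, 60], "delta_rot": [0, 0, 0]}, {"jaw": 1, "travel": [-60, -176, 60], "delta_rot": [0, 0, 0]}]}}

```text
time: 8.2
position: [0.579, -0.2578, 0.3136]
ee_rot: [-0.019, -0.706, 0.707, 0.021]
contact_force: [-0.7, 0.8, -1.5]
gripper_width: 0.0384
```

Call:
{"name": "play_rows", "arguments": {"plan": [{"jaw": 1, "travel": [0, 0, 0], "delta_rot": [0, 0, 0]}, {"jaw": 1, "travel": [0, 0, -25], "delta_rot": [0, 0, 0]}, {"jaw": 1, "travel": [0, 0, -45], "delta_rot": [0, 0, 0]}, {"jaw": 1, "travel": [0, 0, -51], "delta_rot": [0, 0, 0]}, {"jaw": 1, "travel": [0, 0, -51], "delta_rot": [0, 0, 0]}]}}

```text
time: 8.7
position: [0.5823, -0.2533, 0.262]
ee_rot: [0.018, 0.707, -0.706, -0.018]
contact_force: [-0.5, -0.7, -0.9]
gripper_width: 0.039
```

Call:
{"name": "play_rows", "arguments": {"plan": [{"jaw": 1, "travel": [0, 0, -1], "delta_rot": [0, 0, 0]}, {"jaw": 1, "travel": [0, 0, -2], "delta_rot": [0, 0, 0]}, {"jaw": 1, "travel": [0, 0, -2.5], "delta_rot": [0, 0, 0]}, {"jaw": 1, "travel": [0, 0, -2.5], "delta_rot": [0, 0, 0]}]}}

```text
time: 9.1
position: [0.5822, -0.2545, 0.2606]
ee_rot: [-0.019, -0.707, 0.707, 0.018]
contact_force: [1.4, 2.8, 2.9]
gripper_width: 0.039
```

Contact; release and rise.

Call:
{"name": "play_rows", "arguments": {"plan": [{"jaw": 1, "travel": [0, 0, 0], "delta_rot": [0, 0, 0]}, {"jaw": -0.2, "travel": [0, 0, 0], "delta_rot": [0, 0, 0]}, {"jaw": -0.6, "travel": [0, 0, 0], "delta_rot": [0, 0, 0]}, {"jaw": -1, "travel": [0, 0, 0], "delta_rot": [0, 0, 0]}, {"jaw": -1, "travel": [0, 0, 0], "delta_rot": [0, 0, 0]}, {"jaw": -1, "travel": [0, 0, 20], "delta_rot": [0, 0, 0]}, {"jaw": -1, "travel": [0, 0, 50], "delta_rot": [0, 0, 0]}, {"jaw": -1, "travel": [0, 0, 70], "delta_rot": [0, 0, 0]}]}}

```text
time: 9.9
position: [0.582, -0.255, 0.3311]
ee_rot: [-0.019, -0.707, 0.707, 0.018]
contact_force: [0.3, -0.2, -0.1]
gripper_width: 0.0853
```

Call:
{"name": "play_rows", "arguments": {"plan": [{"jaw": -1, "travel": [-141, 358.5, -45], "delta_rot": [0, 0, 0]}, {"jaw": -1, "travel": [-141, 358.5, -45], "delta_rot": [0, 0, 0]}, {"jaw": -1, "travel": [-141, 358.5, -45], "delta_rot": [0, 0, 0]}, {"jaw": -1, "travel": [-141, 358.5, -45], "delta_rot": [0, 0, 0]}, {"jaw": -1, "travel": [-141, 358.5, -45], "delta_rot": [0, 0, 0]}, {"jaw": -1, "travel": [-141, 358.5, -45], "delta_rot": [0, 0, 0]}, {"jaw": -1, "travel": [-141, 358.5, -45], "delta_rot": [0, 0, 0]}, {"jaw": -1, "travel": [-141, 358.5, -45], "delta_rot": [0, 0, 0]}]}}

```text
time: 10.7
position: [0.4392, 0.1057, 0.2844]
ee_rot: [0.018, 0.707, -0.707, -0.019]
contact_force: [0.9, 0.5, 0.4]
gripper_width: 0.0856
```

Call:
{"name": "play_rows", "arguments": {"plan": [{"jaw": -1, "travel": [0, 0, 0], "delta_rot": [0, 0, 0]}, {"jaw": -1, "travel": [0, 0, 0], "delta_rot": [0, 0, 0]}]}}

```text
time: 10.9
position: [0.4407, 0.1043, 0.2847]
ee_rot: [-0.018, -0.707, 0.707, 0.017]
contact_force: [0.9, -0.3, 0.2]
gripper_width: 0.0852
```

```bash
python3 w.py w5 BAR .4413 .1038; python3 f2.py; python3 - <<'E'
import cv2,numpy as np
from cell import cams
w=cv2.imread('pics/w5.png'); t=cams.snapshot('top')['color'][:,:,::-1]
cv2.imwrite('pics/v5.png',cv2.resize(np.hstack([w[:,100:460],t[:,200:]]),(800,467)))
E
```

```text
[0.44068864 0.10430772 0.28472712] cam at [0.515 0.1   0.254]
predicted top centre,+20x,+20y px [[278.0, 242.0], [276.0, 210.0], [245.0, 243.0]]
top bell_b [ 0.4843 -0.25  ] err 395 area 1580
top bell_tray [ 0.5331 -0.2536 -0.0502] err 45 area 3115
top pocket_tray [ 0.5325  0.2917 -0.3768] err 1038 area 1005
```

View pics/v5.png

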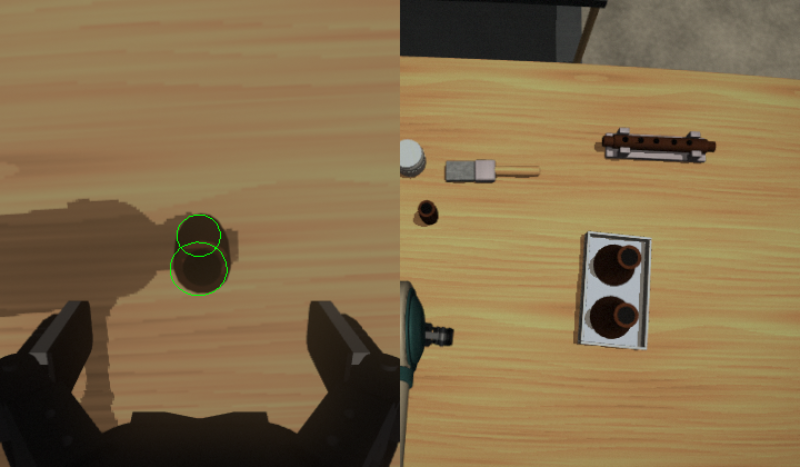

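Both bells stand upright in the bell tray, and the barrel_b overlay fits within about 2 mm.

Call:
{"name": "play_rows", "arguments": {"plan": [{"jaw": -1, "travel": [0.5, -0.5, -40], "delta_rot": [0, 0, 0]}, {"jaw": -1, "travel": [0.5, -0.5, -84], "delta_rot": [0, 0, 0]}, {"jaw": -1, "travel": [0.5, -0.5, -84], "delta_rot": [0, 0, 0]}, {"jaw": 0, "travel": [0.5, -0.5, -84], "delta_rot": [0, 0, 0]}, {"jaw": 1, "travel": [0.5, -0.5, -84], "delta_rot": [0, 0, 0]}, {"jaw": 1, "travel": [0.5, -0.5, -84], "delta_rot": [0, 0, 0]}, {"jaw": 1, "travel": [0.5, -0.5, -84], "delta_rot": [0, 0, 0]}, {"jaw": 1, "travel": [0.5, -0.5, -84], "delta_rot": [0, 0, 0]}], "newtons": 35}}

```text
time: 11.85
position: [0.4421, 0.1032, 0.2025]
ee_rot: [-0.02, -0.707, 0.707, 0.017]
contact_force: [0.0, -0.9, 6.6]
gripper_width: 0.0329
```

Call:
{"name": "play_rows", "arguments": {"plan": [{"jaw": 1, "travel": [0, 0, 10], "delta_rot": [0, 0, 0]}, {"jaw": 1, "travel": [0, 0, 35], "delta_rot": [0, 0, 0]}, {"jaw": 1, "travel": [0, 0, 70], "delta_rot": [0, 0, 0]}, {"jaw": 1, "travel": [5, 40, 70], "delta_rot": [0, 0, 0]}, {"jaw": 1, "travel": [10, 80, 70], "delta_rot": [0, 0, 0]}, {"jaw": 1, "travel": [15, 120, 70], "delta_rot": [0, 0, 0]}, {"jaw": 1, "travel": [20, 155, 70], "delta_rot": [0, 0, 0]}, {"jaw": 1, "travel": [23.5, 184, 70], "delta_rot": [0, 0, 0]}]}}

```text
time: 12.65
position: [0.4648, 0.2893, 0.272]
ee_rot: [0.019, 0.707, -0.706, -0.018]
contact_force: [1.1, 0.0, -0.2]
gripper_width: 0.0328
```

Call:
{"name": "play_rows", "arguments": {"plan": [{"jaw": 1, "travel": [0, 0, 0], "delta_rot": [0, 0, 0]}, {"jaw": 1, "travel": [0, 0, 0], "delta_rot": [0, 0, 0]}, {"jaw": 1, "travel": [0, 0, 0], "delta_rot": [0, 0, 0]}]}}

```text
time: 12.95
position: [0.4644, 0.2865, 0.271]
ee_rot: [-0.019, -0.707, 0.707, 0.019]
contact_force: [0.1, -0.2, -0.4]
gripper_width: 0.0326
```

```bash
python3 - <<'E'
import cv2,numpy as np
from h import *
from cell import cams
D=cams.snapshot('top');c=cal(D);t=D['color'].copy()
w=cams.snapshot('wrist')['color']
th=-.092;o=np.array([.5225,.282])
for x in(-57,0,57):
    p=o+x/1e3*np.array([np.cos(th),np.sin(th)]); print(x,p.round(4))
    q=proj(c,[[*p,.005]])[0].round().astype(int); cv2.circle(t,q,1,(255,0,0),-1)
cv2.imwrite('pics/v6.png',cv2.resize(np.hstack([cv2.resize(t[180:320,80:220],(420,420),interpolation=cv2.INTER_CUBIC),w[:,100:460]]),(780,420))[:,:,::-1])
E
```

```text
-57 [0.4657 0.2872]
0 [0.5225 0.282 ]
57 [0.5793 0.2768]
```

View pics/v6.png

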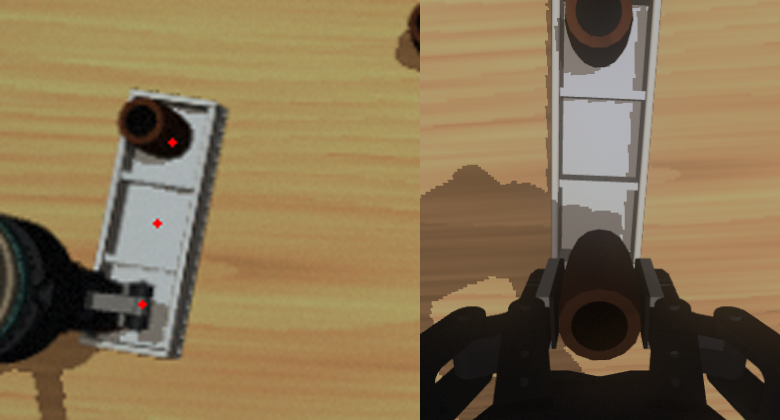

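Pocket points fall at the pocket floor centres in the top crop; the barrel hangs straight over pocket0. Lowering.

Call:
{"name": "play_rows", "arguments": {"plan": [{"jaw": 1, "travel": [1, 0, -30], "delta_rot": [0, 0, 0]}, {"jaw": 1, "travel": [1, 0, -50], "delta_rot": [0, 0, 0]}, {"jaw": 1, "travel": [1, 0, -59], "delta_rot": [0, 0, 0]}, {"jaw": 1, "travel": [1, 0, -61], "delta_rot": [0, 0, 0]}, {"jaw": 1, "travel": [1, 0, -62], "delta_rot": [0, 0, 0]}, {"jaw": 1, "travel": [1, 0, -63], "delta_rot": [0, 0, 0]}, {"jaw": 1, "travel": [1, 0, -63], "delta_rot": [0, 0, 0]}]}}

```text
time: 13.75
position: [0.4662, 0.2873, 0.2084]
ee_rot: [0.019, 0.707, -0.707, -0.018]
contact_force: [0.4, -0.8, -0.5]
gripper_width: 0.0333
```

Call:
{"name": "play_rows", "arguments": {"plan": [{"jaw": 1, "travel": [0, 0, -1], "delta_rot": [0, 0, 0]}, {"jaw": 1, "travel": [0, 0, -1.5], "delta_rot": [0, 0, 0]}, {"jaw": 1, "travel": [0, 0, -1.5], "delta_rot": [0, 0, 0]}]}}

```text
time: 14.05
position: [0.4661, 0.2874, 0.2075]
ee_rot: [0.019, 0.707, -0.707, -0.018]
contact_force: [-1.0, -0.9, 6.8]
gripper_width: 0.0327
```

Call:
{"name": "play_rows", "arguments": {"plan": [{"jaw": 1, "travel": [0, 0, 0.5], "delta_rot": [0, 0, 0]}, {"jaw": 0, "travel": [0, 0, 0.5], "delta_rot": [0, 0, 0]}, {"jaw": -0.4, "travel": [0, 0, 0.5], "delta_rot": [0, 0, 0]}, {"jaw": -0.7, "travel": [0, 0, 0.5], "delta_rot": [0, 0, 0]}, {"jaw": -0.7, "travel": [0, 0, 0.5], "delta_rot": [0, 0, 0]}, {"jaw": -0.7, "travel": [0, 0, 20], "delta_rot": [0, 0, 0]}, {"jaw": -0.7, "travel": [0, 0, 55], "delta_rot": [0, 0, 0]}, {"jaw": -0.7, "travel": [0, 0, 85], "delta_rot": [0, 0, 0]}]}}

```text
time: 14.85
position: [0.4658, 0.2872, 0.2919]
ee_rot: [-0.018, -0.707, 0.707, 0.019]
contact_force: [0.2, 0.5, 0.5]
gripper_width: 0.0723
```

Call:
{"name": "play_rows", "arguments": {"plan": [{"jaw": -1, "travel": [193, -191.5, -6], "delta_rot": [0, 0, 0]}, {"jaw": -1, "travel": [193, -191.5, -6], "delta_rot": [0, 0, 0]}, {"jaw": -1, "travel": [193, -191.5, -6], "delta_rot": [0, 0, 0]}, {"jaw": -1, "travel": [193, -191.5, -6], "delta_rot": [0, 0, 0]}, {"jaw": -1, "travel": [193, -191.5, -6], "delta_rot": [0, 0, 0]}, {"jaw": -1, "travel": [193, -191.5, -6], "delta_rot": [0, 0, 0]}, {"jaw": -1, "travel": [193, -191.5, -6], "delta_rot": [0, 0, 0]}, {"jaw": -1, "travel": [193, -191.5, -6], "delta_rot": [0, 0, 0]}]}}

```text
time: 15.65
position: [0.6585, 0.0955, 0.2844]
ee_rot: [0.018, 0.707, -0.707, -0.02]
contact_force: [-1.7, -0.5, -0.2]
gripper_width: 0.0853
```

```bash
python3 w.py w7 BAR .6585 .0957; python3 - <<'E'
import cv2,numpy as np
from cell import cams
w=cv2.imread('pics/w7.png'); t=cams.snapshot('top')['color'][:,:,::-1]
cv2.imwrite('pics/v7.png',np.hstack([w[:,100:460],cv2.resize(t[180:320,80:220],(420,420),interpolation=cv2.INTER_CUBIC)]))
E
```

```text
[0.65853293 0.0955467  0.28444913] cam at [0.732 0.091 0.253]
predicted top centre,+20x,+20y px [[277.0, 242.0], [276.0, 211.0], [245.0, 244.0]]
```

View pics/v7.png

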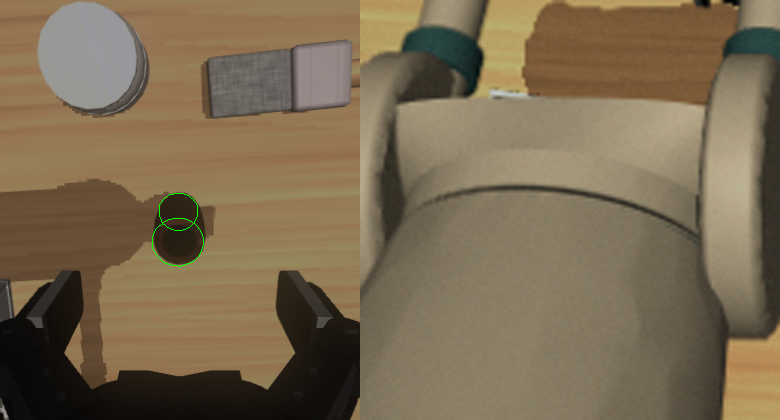

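The barrel_a overlay fits (ring at crop (178,242)); the arm hides the pocket tray from the top camera. Gripping.

Call:
{"name": "play_rows", "arguments": {"plan": [{"jaw": -1, "travel": [0, 0, -40], "delta_rot": [0, 0, 0]}, {"jaw": -1, "travel": [0, 0, -84], "delta_rot": [0, 0, 0]}, {"jaw": -1, "travel": [0, 0, -84], "delta_rot": [0, 0, 0]}, {"jaw": 0, "travel": [0, 0, -84], "delta_rot": [0, 0, 0]}, {"jaw": 1, "travel": [0, 0, -84], "delta_rot": [0, 0, 0]}, {"jaw": 1, "travel": [0, 0, -84], "delta_rot": [0, 0, 0]}, {"jaw": 1, "travel": [0, 0, -84], "delta_rot": [0, 0, 0]}, {"jaw": 1, "travel": [0, 0, -84], "delta_rot": [0, 0, 0]}], "newtons": 35}}

```text
time: 16.55
position: [0.6596, 0.0958, 0.2038]
ee_rot: [0.02, 0.707, -0.707, -0.017]
contact_force: [-0.1, -0.4, 5.9]
gripper_width: 0.0327
```

Call:
{"name": "play_rows", "arguments": {"plan": [{"jaw": 1, "travel": [0, 0, 10], "delta_rot": [0, 0, 0]}, {"jaw": 1, "travel": [0, 0, 50], "delta_rot": [0, 0, 0]}, {"jaw": 1, "travel": [0, 0, 95], "delta_rot": [0, 0, 0]}, {"jaw": 1, "travel": [-27, 37, 100], "delta_rot": [0, 0, 0]}, {"jaw": 1, "travel": [-54, 74, 100], "delta_rot": [0, 0, 0]}, {"jaw": 1, "travel": [-81, 111, 100], "delta_rot": [0, 0, 0]}, {"jaw": 1, "travel": [-108, 148, 100], "delta_rot": [0, 0, 0]}, {"jaw": 1, "travel": [-136.5, 186, 100], "delta_rot": [0, 0, 0]}]}}

```text
time: 17.35
position: [0.5213, 0.2828, 0.3023]
ee_rot: [0.019, 0.707, -0.707, -0.018]
contact_force: [0.9, 0.5, -1.0]
gripper_width: 0.0329
```

Call:
{"name": "play_rows", "arguments": {"plan": [{"jaw": 1, "travel": [0, 0, 0], "delta_rot": [0, 0, 0]}, {"jaw": 1, "travel": [0, 0, 0], "delta_rot": [0, 0, 0]}, {"jaw": 1, "travel": [0, 0, -15], "delta_rot": [0, 0, 0]}, {"jaw": 1, "travel": [0, 0, -30], "delta_rot": [0, 0, 0]}, {"jaw": 1, "travel": [0, 0, -30], "delta_rot": [0, 0, 0]}]}}

```text
time: 17.85
position: [0.5226, 0.2803, 0.2697]
ee_rot: [-0.018, -0.706, 0.708, 0.02]
contact_force: [-0.0, -1.8, -0.3]
gripper_width: 0.0328
```

Call:
{"name": "play_rows", "arguments": {"plan": [{"jaw": 1, "travel": [0, 1, -30], "delta_rot": [0, 0, 0]}, {"jaw": 1, "travel": [0, 1, -48], "delta_rot": [0, 0, 0]}, {"jaw": 1, "travel": [0, 1, -58], "delta_rot": [0, 0, 0]}, {"jaw": 1, "travel": [0, 1, -60], "delta_rot": [0, 0, 0]}, {"jaw": 1, "travel": [0, 1, -61], "delta_rot": [0, 0, 0]}, {"jaw": 1, "travel": [0, 1, -62], "delta_rot": [0, 0, 0]}, {"jaw": 1, "travel": [0, 1, -62], "delta_rot": [0, 0, 0]}]}}

```text
time: 18.55
position: [0.5227, 0.2828, 0.21]
ee_rot: [0.019, 0.707, -0.707, -0.018]
contact_force: [0.7, -0.8, -1.7]
gripper_width: 0.0325
```

Call:
{"name": "play_rows", "arguments": {"plan": [{"jaw": 1, "travel": [0, 0, -1], "delta_rot": [0, 0, 0]}, {"jaw": 1, "travel": [0, 0, -2], "delta_rot": [0, 0, 0]}, {"jaw": 1, "travel": [0, 0, -2], "delta_rot": [0, 0, 0]}]}}

```text
time: 18.85
position: [0.5226, 0.2829, 0.2088]
ee_rot: [0.019, 0.707, -0.707, -0.018]
contact_force: [-1.7, -0.9, 6.8]
gripper_width: 0.0328
```

Call:
{"name": "play_rows", "arguments": {"plan": [{"jaw": 1, "travel": [0, 0, 0.5], "delta_rot": [0, 0, 0]}, {"jaw": 0, "travel": [0, 0, 0.5], "delta_rot": [0, 0, 0]}, {"jaw": -0.4, "travel": [0, 0, 0.5], "delta_rot": [0, 0, 0]}, {"jaw": -0.7, "travel": [0, 0, 0.5], "delta_rot": [0, 0, 0]}, {"jaw": -0.7, "travel": [0, 0, 0.5], "delta_rot": [0, 0, 0]}, {"jaw": -0.7, "travel": [0, 0, 20], "delta_rot": [0, 0, 0]}, {"jaw": -0.7, "travel": [0, 0, 60], "delta_rot": [0, 0, 0]}, {"jaw": -0.7, "travel": [0, 0, 110], "delta_rot": [0, 0, 0]}]}}

```text
time: 19.65
position: [0.5217, 0.2824, 0.316]
ee_rot: [-0.017, -0.706, 0.708, 0.02]
contact_force: [0.7, 0.5, 0.5]
gripper_width: 0.0724
```

Call:
{"name": "play_rows", "arguments": {"plan": [{"jaw": -0.7, "travel": [-130, -280, 60], "delta_rot": [0, 0, 0]}, {"jaw": -0.7, "travel": [-130, -280, 60], "delta_rot": [0, 0, 0]}, {"jaw": -0.7, "travel": [-130, -280, 60], "delta_rot": [0, 0, 0]}, {"jaw": -0.7, "travel": [-130, -280, 60], "delta_rot": [0, 0, 0]}, {"jaw": -0.7, "travel": [-130, -280, 60], "delta_rot": [0, 0, 0]}, {"jaw": -0.7, "travel": [-130, -280, 60], "delta_rot": [0, 0, 0]}, {"jaw": -0.7, "travel": [-130, -280, 60], "delta_rot": [0, 0, 0]}, {"jaw": -0.7, "travel": [-130, -280, 60], "delta_rot": [0, 0, 0]}]}}

```text
time: 20.45
position: [0.3915, 0.0012, 0.3777]
ee_rot: [-0.02, -0.707, 0.707, 0.02]
contact_force: [0.2, -0.1, -0.2]
gripper_width: 0.0727
```

```bash
python3 - <<'E'
from h import *
from cell import cams
D={n:cams.snapshot(n) for n in('top','side')}; c=cal(D['top']); im=D['top']['color']; hsv=cv2.cvtColor(im,cv2.COLOR_RGB2HSV).astype(int)
dark=im.max(2)<85; white=(hsv[...,1]<60)&(hsv[...,2]>75); ign=cv2.dilate(dark.astype(np.uint8),np.ones((5,5)))>0
fr={}
for k,x0,L,W in(('bt',[.533,-.2534,-.05],.205,.12),('pt',[.5215,.2801,-.094],.175,.062)):
    near=cv2.dilate(box(c,L,W,*x0),np.ones((31,31)))>0
    fr[k],e=fit(lambda *q:box(c,L,W,*q),white&near,x0,(.01,.01,.1),ign); print(k,fr[k].round(4),round(e))
for k,t,x0 in(('bell_b','bt',(.485,-.2484)),('bell_a','bt',(.582,-.2545)),('barrel_b','pt',(.466,.287)),('barrel_a','pt',(.5226,.2825)),('done','pt',(.5793,.2768))):
    prof=BELL if 'bell' in k else BAR
    near=cv2.dilate(rev(c,prof,*x0,.005),np.ones((9,9)))>0
    p,e=fit(lambda x,y:rev(c,prof,x,y,.005),dark&near,x0,(.008,.008)); X,Y,th=fr[t]
    d=p-[X,Y]; print(k,p.round(4),'in tray mm',(1e3*np.array([d[0]*np.cos(th)+d[1]*np.sin(th),-d[0]*np.sin(th)+d[1]*np.cos(th)])).round(1),'err',round(e),'area',int((dark&near).sum()))
a=D['side']['color'][130:370,170:410]; b=im[190:330,90:440]
cv2.imwrite('pics/v8.png',np.vstack([cv2.resize(b,(800,320),interpolation=cv2.INTER_CUBIC),np.pad(cv2.resize(a,(280,280)),((0,0),(0,520),(0,0)))])[:,:,::-1])
E
```

```text
bt [ 0.5331 -0.2536 -0.0504] 49
pt [ 0.5215  0.2802 -0.0879] 22
bell_b [ 0.484  -0.2484] in tray mm [-49.3   2.7] err 70 area 1249
bell_a [ 0.5811 -0.2546] in tray mm [48.   1.5] err 97 area 1271
barrel_b [0.4643 0.2867] in tray mm [-57.6   1.5] err 57 area 415
barrel_a [0.52   0.2816] in tray mm [-1.6  1.3] err 66 area 400
done [0.5831 0.2794] in tray mm [61.4  4.6] err 74 area 414
```

View pics/v8.png

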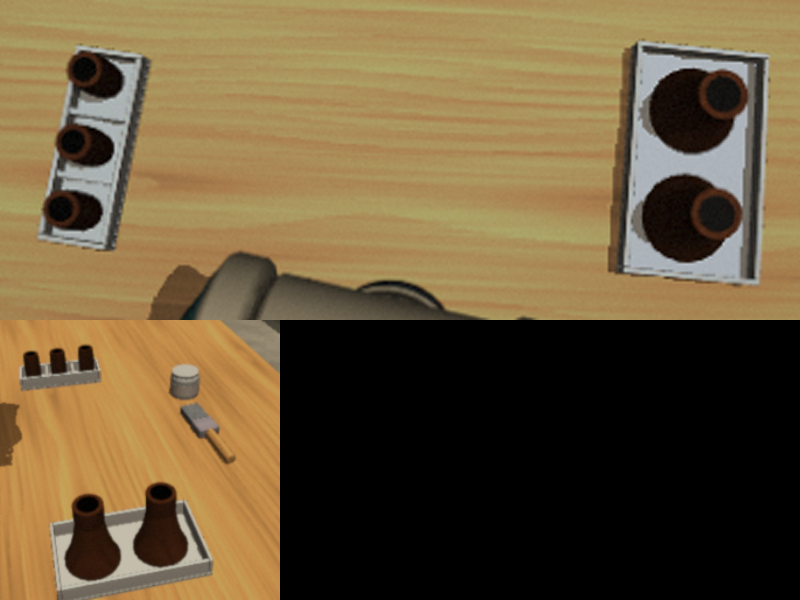

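All four parts are in place and upright, well inside tolerance.

```bash
python3 -c "
from cell import ctrl
print(ctrl.hand_in())"
```

```text
the job is handed in; nothing more can be done
None
```

All four parts are sorted and the job is handed in, at about 20.5 s on the robot's clock. Both bells stand mouth down in the plain tray. Barrel_b is in pocket0, barrel_a is in pocket1, and the third barrel is still in pocket2. I lowered each part slowly until the force reading showed contact, then released it.

The last top-camera fits gave these positions in each tray's own frame:

| Part | Position in tray, x / y (mm) | Limit |
|---|---|---|
| bell_b | −49.3 / 2.7 | within 62 in x, 20 in y |
| bell_a | 48.0 / 1.5 | within 62 in x, 20 in y |
| barrel_b (pocket0) | about 2 from pocket centre | within 17 |
| barrel_a (pocket1) | about 2 from pocket centre | within 17 |
| barrel_done (pocket2) | about 6 from pocket centre; never touched | within 17 |

All five parts look upright in the final top and side pictures. The tin and brush look unmoved in the side picture; I judged that by eye and did not measure it. The arm is clear of everything.

- **Camera disagreement:** the side and top cameras differed by about 3 mm on most items and about 8 mm on the pocket tray. I relied mainly on the top camera, and the wrist camera agreed with it to within 1–2 mm at each grasp.
- **Blocked views:** two mid-job checks from above were blocked by the arm, so I discarded those fits.
- **Regrasp:** I regrasped bell_b once, 7 mm higher. The first grip read 39 mm instead of the 41 mm collar, and the reading stayed at 39 mm afterwards.

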